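# Start the star knob of the last clamp

## Robot

A 6-joint arm with a two-finger parallel gripper is mounted at the origin on the work surface. World frame = base frame: x ahead of the robot, y to its left, z up, the work surface at z = 0. Lengths are in m, angles in rad, forces in N, time in s.
With the tool pointing down it reaches from about 0.375 to 0.825 m from the base axis. Payload 5.5 kg.
Tool frame: the origin (TCP) lies midway between the tips of the shut fingers; the grasp point (between the pads) lies 19 mm behind it; z points along the fingers, y is the direction in which the jaws open and shut (so a half turn about z gives the same grasp; the last joint's range is limited). The gripper opens to 85 mm and grips with 20 to 120 N. Pads are 22 mm wide; open, the fingers measure 114 mm over their backs; the gripper's body (76 mm by 85 mm) begins 54 mm behind the grasp point. The pads swing forward as they close: fully open they stand 13 mm farther back than shut.
Start: joints at [-1.25, 0.314, -0.047, 1.21, 0, 1.571], TCP at [0.189, -0.569, 0.231] pointing down, gripper open.
Joint ranges: [-2.67, 2.67], [-0.69, 1.73], [-1.03, 1.25], [-2.08, 2.16], [-1.42, 1.45], [-3.14, 3.14]. Speed limits (rad/s): [2.39, 2.39, 3.01, 3.14, 3.14, 3.14].

## Interface

Orientations are given as a unit quaternion [w, x, y, z].
In Python, from workcell import env, eyes, workorder gives the robot as it stands. The module is installed in compiled form; this text tells all that it offers.
- The arm moves only by the tool jog_arm, never from a script. Its argument "moves" is a list of rows, each an object with "rot": the turn, a rotation vector about the tool's x, y, z in degrees, a list of three; "delta_pos": the shift along the tool's x, y, z in cm, a list of three; "jaw": the gripper's target within -1 to 1 (shut at 1, half-way at 0, fully open at -1). In form: [{"rot": [wx, wy, wz], "delta_pos": [x, y, z], "jaw": jaw}, ...]. A call has 1 to 5 rows; each row is the pose to reach, as a shift and turn from the pose commanded when the call began, along the tool's axes at that moment; what a row does not reach only later rows make up. A row lasts 1/8 s, in which the tool goes at most 62.5 mm and 10.7 degrees, less where a joint would pass 70% of its speed; a pose out of reach is approached as far as the arm can. A call with a gripper value outside its range is refused whole. The fingers move at their own pace and stop on an object; "force" is the grip in N (left out, the last holds). Time passes only in rows, so rows that repeat a pose let the fingers close. It gives the time, the measured TCP pose, the force and the opening at its end, in the units of the state.
- env.state(): the state, without advancing time (a new reading comes with each control period).
- eyes.capture(name): name is "scene" or "side" or "wrist"; returns a dict with "pixels" (420x560x3 uint8, red, green, blue), "fx", "fy", "cx", "cy" (pixels), "extrinsics" (4x4, takes a point from camera to world coordinates); the wrist camera has in their place "T_tool_cam" (4x4, takes a point from camera to tool coordinates, whose origin is the TCP and whose axes are the flange's). Camera axes: x right, y up, looking along -z (the intrinsics and any distortion apply to the point x, -y, -z); pixel columns grow to the right and rows downward; lengths in m; the calibration is good to about 2 mm. The wrist camera is an equidistant fisheye: a pixel r from the principal point sees the ray r / f radians off the axis. A picture is of the moment at which its call begins: read the wrist's pose just before it. There is no depth.
- workorder.sign_off(): hands the job in, once; it reports no verdict.
The state is a dict: "time_s": time; "qpos": joint angles; "dq": joint speeds; "tau": joint torques, N m; "eef_pos": TCP position; "tcp_rot": TCP orientation; "force": force on the tool from outside, world axes, zero at the start; "torque": the same for the moment, N m; "finger_gap": finger opening in m.
Only numpy, scipy, OpenCV 4.12 (cv2) and the standard library are available. Lean on these libraries where they do the work, as an engineer would, in place of code of your own. Each camera call takes 0.05 s, during which the arm holds its last target. There are 200 camera calls.

## Task

The red star knob is resting loosely on its stud, its thread not yet caught. Without lifting it off, press it gently down and turn it backwards (anticlockwise from above) until you feel it click down into its thread, keep it pressed while you start it forwards (clockwise), and screw it down until the clamp bar is firmly on the wooden last. Do not force the thread, let go at the end, and leave the other things on the bench alone.

Things in the scene. Friction and masses are not known exactly. Their poses are not given: they have to be found in the camera images.
- knob_grip (a point): red star knob (cap nut), loose on the stud, 40 mm tall, about 0.12 kg; point on its axis 27 mm above its underside, half-way up its four lobes, which are 26 mm tall, with flat ends 22 mm wide, 50 mm across, along the knob's own x and y: grip across two opposite ends at any quarter turn. z up. Anticlockwise from above is backwards
- knob: the same knob; origin at the centre of its underside, 27 mm below knob_grip. Below the lobes is a round skirt 42 mm across; three inner lugs, out of sight, catch the stud's thread
- stud: upright steel stud, 29 mm over its coarse right-hand three-start thread, 24 mm a turn; origin on its axis at bench height, z up, turn about z varies. At the start the knob's lugs rest on flats on top of the thread, knob_grip 128 mm above this origin. There forwards turning is soon blocked by a lip. More than 35 N on the stud before it has caught spoils the thread, 90 N later
- stud_top (a point): top of the stud inside the knob, 109 mm up. Turned back 35 to 85 degrees (feel for it), over a 1 mm rise, the lugs meet the thread starts: pushed with 8 to 12 N (its weight is not enough, the bar's spring is in the way) the knob drops 7 to 9 mm; farther back is blocked. Then forwards: it springs up if let go in the first 30 degrees, afterwards friction holds it
- clamp_bar (a joint): steel clamp bar under the knob's skirt: a ring 48 mm across round the stud, and an arm with a rubber pad over the last. Value in m pressed down: 0 sprung up (top 96 mm above the bench, 5 mm under the resting knob), 0.009 pad hard on the last. The spring pushes 4 N at 0, 9.4 N at 0.009. From the click it takes about 120 degrees forwards to bring it fully down
- last_top (a point): top of the light wooden shoe last fixed on the stand, under the bar's pad, 85 mm from the stud's axis and 73 mm above the bench; the stand is 200 x 220 mm and 20 mm thick
- spare_last: loose brown wooden shoe last, 186 mm long, 44 mm thick; origin under its middle; leave alone
- mortar: dark iron mortar, 90 mm across, 85 mm tall; origin under its middle; leave alone
- mallet: hammer with a dark wooden handle, 240 mm; leave alone
- bark_box: open birch box, 130 x 100 x 50 mm; origin under its middle; leave alone
- spare_knob: black spare star knob, 50 mm across, 28 mm tall; not needed; leave alone
- wax_tin: flat brass tin, 64 mm across, 35 mm tall; leave alone
- spoon: wooden spoon, 200 mm; leave alone
There are look-alikes about, which are no part of the job. Of the things shaped like the knob, the red one is meant.

How it is judged:
By the outcome, as a careful person would: the job done as asked, in the order asked, and still so for the second after the job is handed in, with the robot touching nothing.
It also fails if it takes over 64 s, if anything falls off the work surface, if the arm or the gripper's body presses on something with over 40 N, if the wrist force passes 120 N, or if a joint passes its speed limit or range.

## Working session

There is one attempt and no reset: what is moved stays moved. The work goes in short steps, Python scripts to look and compute and a tool call to move; the robot and the scene stay as the last step left them, time stands still between calls to the robot, and variables do not carry over. Pictures are saved under pics/ and viewed, about 8 in all and at most 12, crops included, and the job is handed in when it is done.

Besides the shell and the picture viewer there is one more tool, called after "Request:" as name(argument=value, ...) on one line, values as JSON. jog_arm: Moves the arm, as the interface text tells. Its arguments: {"type":"object","properties":{"moves":{"type":"array"},"force":{"type":"number"}},"required":["moves"]}

```bash
mkdir -p pics
cat > h.py <<'E'
import numpy as np, cv2
from workcell import env, eyes, workorder
from scipy.spatial.transform import Rotation as R
def grab(name,fn=None):
    s=env.state(); c=eyes.capture(name)
    if fn: cv2.imwrite('pics/'+fn,cv2.cvtColor(c['pixels'],cv2.COLOR_RGB2BGR))
    return s,c
def ray(c,u,v,s=None):
    x=(u-c['cx'])/c['fx'];y=(v-c['cy'])/c['fy']
    if 'extrinsics' in c: T=np.array(c['extrinsics']); d=np.array([x,-y,-1.])
    else:
        r=np.hypot(x,y); k=np.sin(r)/r if r>1e-9 else 1
        d=np.array([x*k,-y*k,-np.cos(r)])
        W=np.eye(4); q=s['tcp_rot']; W[:3,:3]=R.from_quat([q[1],q[2],q[3],q[0]]).as_matrix(); W[:3,3]=s['eef_pos']
        T=W@np.array(c['T_tool_cam'])
    d=T[:3,:3]@d
    return T[:3,3],d/np.linalg.norm(d)
def onplane(o,d,z): return o+d*(z-o[2])/d[2]
def cross(a,b):
    (o1,d1),(o2,d2)=a,b
    t=np.linalg.lstsq(np.c_[d1,-d2],o2-o1,rcond=None)[0]
    p,q=o1+t[0]*d1,o2+t[1]*d2
    return (p+q)/2,np.linalg.norm(p-q)
def red(c):
    h=cv2.cvtColor(c['pixels'],cv2.COLOR_RGB2HSV)
    m=(((h[...,0]<8)|(h[...,0]>172))&(h[...,1]>140)&(h[...,2]>60)).astype(np.uint8)
    n,l,st,ce=cv2.connectedComponentsWithStats(m)
    return [(st[i].tolist(),ce[i].round(1).tolist(),l==i) for i in range(1,n) if st[i][4]>40]
E
python3 - <<'E'
from h import *
print(env.state())
ims=[]
for n in ['scene','side','wrist']:
    s,c=grab(n,n+'0.png'); print(n,{k:(np.round(v,3).tolist()) for k,v in c.items() if k!='pixels'}); print([(a,b) for a,b,_ in red(c)])
    ims.append(c['pixels'])
E
```

```text
{'time_s': 0.0, 'qpos': array([-1.25000121e+00,  3.14204507e-01, -4.81074089e-02,  1.21018338e+00,
       -1.51847508e-05,  1.57080469e+00]), 'dq': array([ 1.52880736e-04,  6.64953221e-04, -4.07644471e-04,  3.32664941e-04,
       -6.57688947e-04,  2.23752776e-05]), 'tau': array([-1.09505885e-05, -5.39597297e+01,  3.39744866e+01,  1.94004580e-02,
       -1.88324598e-04, -3.41460140e-07]), 'eef_pos': array([ 0.1890031 , -0.56883623,  0.23043504]), 'tcp_rot': array([-8.37369344e-04,  9.87164178e-01,  1.59706493e-01, -1.43170505e-04]), 'force': array([ 0.75209223, -0.19182271, -0.33051539]), 'torque': array([-0.00927209, -0.08892138,  0.04613289]), 'finger_gap': 0.08583542792156726}
scene {'fx': 507.347, 'fy': 507.347, 'cx': 273.898, 'cy': 209.616, 'extrinsics': [[-0.163, -0.773, 0.613, 1.501], [0.987, -0.132, 0.096, 0.146], [0.007, 0.621, 0.784, 1.362], [0.0, 0.0, 0.0, 1.0]]}
[([239, 185, 14, 18, 165], [245.6, 193.8]), ([229, 316, 11, 16, 136], [234.5, 323.0])]
side {'fx': 403.496, 'fy': 403.496, 'cx': 280.624, 'cy': 211.075, 'extrinsics': [[0.952, 0.166, -0.256, 0.221], [-0.306, 0.507, -0.806, -0.899], [-0.004, 0.846, 0.533, 0.688], [0.0, 0.0, 0.0, 1.0]]}
[([404, 208, 12, 19, 160], [409.1, 217.0]), ([274, 214, 21, 22, 329], [284.2, 225.0])]
wrist {'fx': 325.192, 'fy': 325.192, 'cx': 280.703, 'cy': 214.421, 'T_tool_cam': [[0.0, 0.96, 0.281, 0.071], [1.0, -0.0, 0.0, -0.0], [0.0, 0.281, -0.96, -0.143], [0.0, 0.0, 0.0, 1.0]]}
[]
```

View pics/scene0.png

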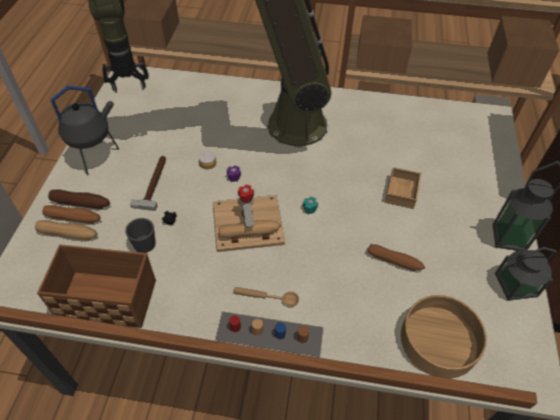

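View pics/side0.png

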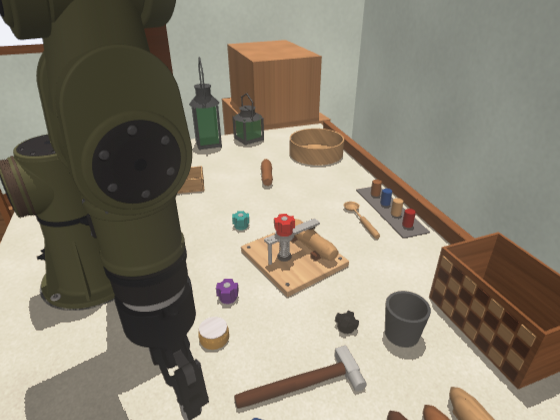

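The candidates by pixel in the scene view are:
- red knob on the stand's stud (246,194)
- red jar on the tray (234,323)
- purple knob (234,172)
- teal knob (310,205)
- black spare knob (169,218)

The red one on the stud is the one meant; in the side view it is at (284,225). Next I triangulate it and check a crop.

Run:
```python
from h import *
s,a=grab('scene');s,b=grab('side')
ra=[r for r in red(a) if abs(r[1][0]-246)<10][0]; rb=[r for r in red(b) if abs(r[1][0]-284)<10][0]
print(cross(ray(a,*ra[1]),ray(b,*rb[1])))
A=cv2.resize(a['pixels'][160:260,200:300],(400,400),interpolation=2);B=cv2.resize(b['pixels'][195:295,235:335],(400,400),interpolation=2)
cv2.imwrite('pics/crop1.png',cv2.cvtColor(np.hstack([A,B]),cv2.COLOR_RGB2BGR))
```

```text
(array([ 0.48200723, -0.10597181,  0.12079849]), np.float64(0.00018134818694145205))
```

View pics/crop1.png

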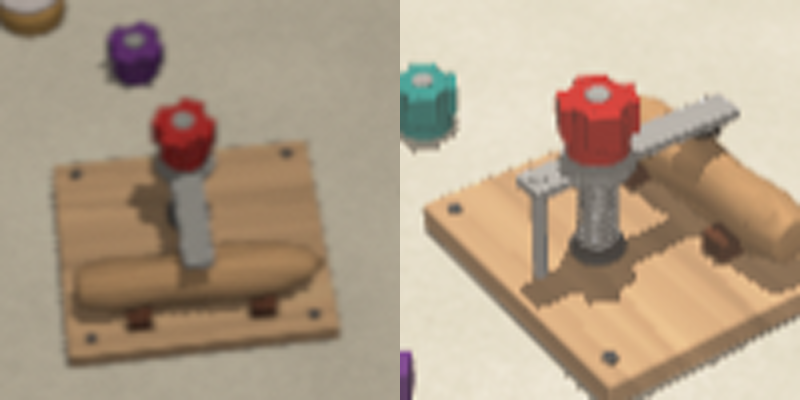

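The crop confirms it: the red star knob sits on the stud above the bar ring, at crop (183,135) and (598,118). Its arm points to +x over the light last. Moving above it.

Request:
jog_arm(moves=[{"rot": [0,0,0],"delta_pos": [4,-3.3,-2],"jaw": -1},{"rot": [0,0,0],"delta_pos": [8.5,-7,-3],"jaw": -1},{"rot": [0,0,0],"delta_pos": [13,-10.5,-4],"jaw": -1},{"rot": [0,0,0],"delta_pos": [17.5,-14,-4],"jaw": -1},{"rot": [0,0,0],"delta_pos": [22,-17.5,-4],"jaw": -1}])

```text
time_s: 0.88
eef_pos: [0.3436, -0.3325, 0.2716]
tcp_rot: [0.0, 0.987, 0.16, 0.0]
force: [1.3, -0.7, -0.3]
finger_gap: 0.0854
```

Request:
jog_arm(moves=[{"rot": [0,0,0],"delta_pos": [4.5,-3.6,0],"jaw": -1},{"rot": [0,0,0],"delta_pos": [9,-7.2,0],"jaw": -1},{"rot": [0,0,0],"delta_pos": [13.5,-11,0],"jaw": -1},{"rot": [0,0,0],"delta_pos": [17.4,-14.2,0],"jaw": -1},{"rot": [0,0,0],"delta_pos": [20.4,-17.2,0],"jaw": -1}])

```text
time_s: 1.5
eef_pos: [0.483, -0.1046, 0.2713]
tcp_rot: [0.0, 0.987, 0.16, 0.0]
force: [-1.1, -0.1, -0.3]
finger_gap: 0.0854
```

Request:
jog_arm(moves=[{"rot": [0,0,0],"delta_pos": [0,0,0],"jaw": -1},{"rot": [0,0,0],"delta_pos": [0,0,0],"jaw": -1}])

```text
time_s: 1.75
eef_pos: [0.4818, -0.1066, 0.2712]
tcp_rot: [0.0, 0.987, 0.16, -0.0]
force: [0.5, 0.3, 0.3]
finger_gap: 0.0855
```

Run:
```python
from h import *
s,c=grab('wrist','w1.png'); print(s['eef_pos'],s['tcp_rot'],s['qpos'],s['time_s']); 
for r in red(c): print(r[:2])
cv2.imwrite('pics/w1c.png',cv2.resize(cv2.cvtColor(c['pixels'],cv2.COLOR_RGB2BGR)[100:330,150:420],None,fx=2.5,fy=2.5))
```

```text
[ 0.481844   -0.10655278  0.27116512] [ 1.41363917e-04  9.87123342e-01  1.59960603e-01 -3.06207804e-04] [-2.17305317e-01  9.91067882e-02 -2.22902289e-01  1.24925211e+00
 -4.88767698e-04  2.60298595e+00] 1.75
([251, 173, 60, 61, 2010], [280.2, 202.5])
```

View pics/w1c.png

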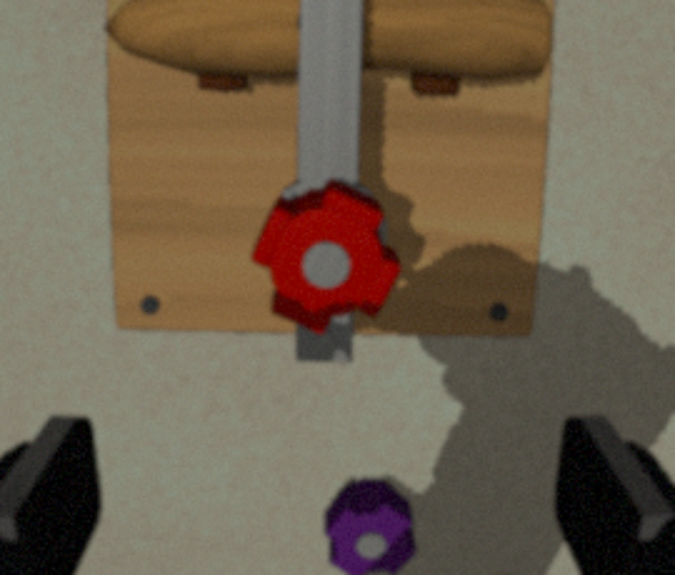

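The wrist crop shows the red knob at (326,265), with its lobes turned about 22° clockwise from the tool axes. The purple knob at (370,535) is clear of it. I'll turn about -158°, which leaves joint 6 room both ways, and use the new camera position as the second view.

Request:
jog_arm(moves=[{"rot": [0,0,-10.5],"delta_pos": [0,0,0],"jaw": -1},{"rot": [0,0,-21],"delta_pos": [0,0,0],"jaw": -1},{"rot": [0,0,-31.5],"delta_pos": [0,0,0],"jaw": -1},{"rot": [0,0,-42],"delta_pos": [0,0,0],"jaw": -1},{"rot": [0,0,-52.5],"delta_pos": [0,0,0],"jaw": -1}])

```text
time_s: 2.42
eef_pos: [0.4815, -0.1078, 0.2714]
tcp_rot: [0.0, 0.814, 0.581, -0.0]
force: [-0.5, -0.5, 0.9]
finger_gap: 0.0854
```

Request:
jog_arm(moves=[{"rot": [0,0,-10.5],"delta_pos": [0,0,0],"jaw": -1},{"rot": [0,0,-21],"delta_pos": [0,0,0],"jaw": -1},{"rot": [0,0,-31.5],"delta_pos": [0,0,0],"jaw": -1},{"rot": [0,0,-42],"delta_pos": [0,0,0],"jaw": -1},{"rot": [0,0,-52.5],"delta_pos": [0,0,0],"jaw": -1}])

```text
time_s: 3.05
eef_pos: [0.4815, -0.1078, 0.2714]
tcp_rot: [0.0, 0.473, 0.881, -0.0]
force: [-0.8, 0.7, 0.4]
finger_gap: 0.0853
```

Request:
jog_arm(moves=[{"rot": [0,0,-10.5],"delta_pos": [0,0,0],"jaw": -1},{"rot": [0,0,-21],"delta_pos": [0,0,0],"jaw": -1},{"rot": [0,0,-31.5],"delta_pos": [0,0,0],"jaw": -1},{"rot": [0,0,-42],"delta_pos": [0,0,0],"jaw": -1},{"rot": [0,0,-52.5],"delta_pos": [0,0,0],"jaw": -1}])

```text
time_s: 3.68
eef_pos: [0.4815, -0.1078, 0.2714]
tcp_rot: [-0.0, 0.034, 0.999, -0.0]
force: [0.0, -0.2, 0.8]
finger_gap: 0.0853
```

Request:
jog_arm(moves=[{"rot": [0,0,0],"delta_pos": [0,0,0],"jaw": -1},{"rot": [0,0,0],"delta_pos": [0,0,0],"jaw": -1}])

```text
time_s: 3.92
eef_pos: [0.4819, -0.1071, 0.2714]
tcp_rot: [0.0, 0.038, 0.999, -0.0]
force: [-0.2, -0.1, 0.2]
finger_gap: 0.0855
```

```bash
cat > k.py <<'E'
from h import *
def cap(c):   # grey disc enclosed by the red knob
    r=max(red(c),key=lambda r:r[0][4])[2].astype(np.uint8)
    cn=cv2.findContours(r,cv2.RETR_CCOMP,cv2.CHAIN_APPROX_NONE); 
    holes=[k for k,hh in zip(cn[0],cn[1][0]) if hh[3]>=0]
    e=cv2.fitEllipse(max(holes,key=cv2.contourArea)); return e[0]
def topmask(c):
    r=max(red(c),key=lambda r:r[0][4])[2]; px=c['pixels'][...,0]; t=cv2.threshold(px[r].reshape(-1,1),0,255,cv2.THRESH_OTSU)[0]
    m=(r&(px>t)).astype(np.uint8); return cv2.morphologyEx(m,cv2.MORPH_CLOSE,np.ones((3,3),np.uint8))
def yaw(s,c,ctr,z):
    k=max(cv2.findContours(topmask(c),cv2.RETR_EXTERNAL,cv2.CHAIN_APPROX_NONE)[0],key=cv2.contourArea)[:,0]
    P=np.array([onplane(*ray(c,u,v,s),z)[:2] for u,v in k])-ctr[:2]
    a=np.arctan2(P[:,1],P[:,0]); r=np.hypot(*P.T)
    g=np.radians(np.arange(0,360,2)); o=np.argsort(a); rr=np.interp(g,a[o],r[o],period=2*np.pi) 
    return np.degrees(np.angle(np.sum(rr*np.exp(4j*g))))/4, r.max(), r.min()
E
python3 - <<'E'
from k import *
w1=cv2.cvtColor(cv2.imread('pics/w1.png'),cv2.COLOR_BGR2RGB)
s,c=grab('wrist','w2.png')
s1=dict(eef_pos=np.array([0.481844,-0.10655278,0.27116512]),tcp_rot=np.array([1.41363917e-04,9.87123342e-01,1.59960603e-01,-3.06207804e-04])); c1={**c,'pixels':w1}
p1,p2=cap(c1),cap(c); X,g=cross(ray(c1,*p1,s1),ray(c,*p2,s)); print(p1,p2,'top',X,'gap',g)
for ss,cc in((s1,c1),(s,c)): print(yaw(ss,cc,X,X[2]))
q=s['tcp_rot']; M=R.from_quat([q[1],q[2],q[3],q[0]]).as_matrix(); print(s['eef_pos'],s['qpos'][5],'y axis yaw',np.degrees(np.arctan2(M[1,1],M[0,1])),'delta tool',M.T@(X-s['eef_pos']))
E
```

```text
(280.0724792480469, 205.64678955078125) (281.6363830566406, 204.4351806640625) top [ 0.48124775 -0.10620816  0.13811335] gap 1.87576922191063e-05
(np.float64(-5.67413378934393), np.float64(0.02657859244299842), np.float64(0.013435388051327213))
(np.float64(-3.698526137371463), np.float64(0.0256770709395109), np.float64(0.008335488110857343))
[ 0.48185768 -0.10707922  0.27136197] -0.1424052470987527 y axis yaw 85.63290952178724 delta tool [0.00068029 0.00083158 0.13324853]
```

Two wrist views put the knob top at (0.4812, -0.1062, 0.138), with the rays 0.02 mm apart. The text implies 0.141, so they agree within calibration. The lobe yaw is about 85°, which the jaws already match, so I descend.

Request:
jog_arm(moves=[{"rot": [0,0,0],"delta_pos": [0.07,0.08,4],"jaw": -1},{"rot": [0,0,0],"delta_pos": [0.07,0.08,8],"jaw": -1},{"rot": [0,0,0],"delta_pos": [0.07,0.08,12],"jaw": -1},{"rot": [0,0,0],"delta_pos": [0.07,0.08,15],"jaw": -1},{"rot": [0,0,0],"delta_pos": [0.07,0.08,16.5],"jaw": -1}])

```text
time_s: 4.6
eef_pos: [0.4804, -0.1054, 0.1048]
tcp_rot: [-0.001, 0.037, 0.999, 0.0]
force: [-0.4, -0.4, 0.6]
finger_gap: 0.0851
```

Request:
jog_arm(force=30, moves=[{"rot": [0,0,0],"delta_pos": [0,0,0],"jaw": -1},{"rot": [0,0,0],"delta_pos": [0,0,0],"jaw": 0},{"rot": [0,0,0],"delta_pos": [0,0,0],"jaw": 0},{"rot": [0,0,0],"delta_pos": [0,0,0],"jaw": 0}])

```text
time_s: 5.1
eef_pos: [0.4826, -0.1056, 0.1076]
tcp_rot: [0.001, 0.036, 0.999, 0.0]
force: [-0.9, 1.7, 5.2]
finger_gap: 0.0501
```

Run:
```python
from h import *
s=env.state(); print(s['force'],s['torque'],s['eef_pos'],s['finger_gap'])
s,c=grab('side'); cv2.imwrite('pics/side2.png',cv2.resize(cv2.cvtColor(c['pixels'],cv2.COLOR_RGB2BGR)[170:300,200:370],None,fx=4,fy=4,interpolation=2))
```

```text
[-0.89321029  1.70748693  5.19073355] [0.17215468 0.05001036 0.02280143] [ 0.48258473 -0.10558574  0.10759839] 0.050149401035182686
```

View pics/side2.png

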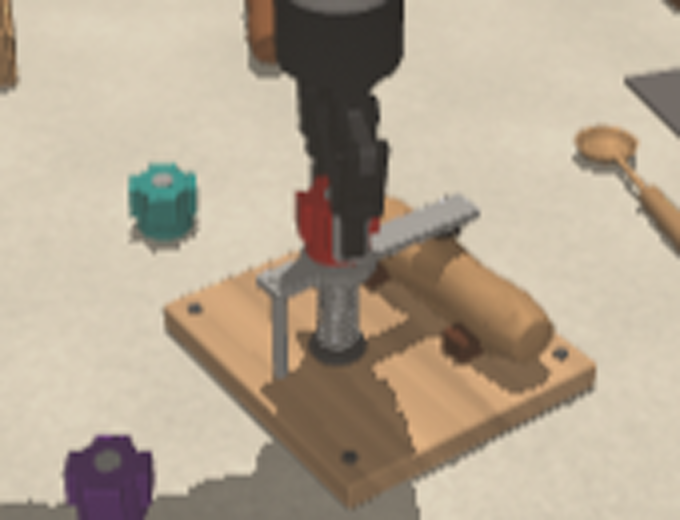

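The side crop shows the fingers on the red knob at (338,220), clear of the bar. The gap is 50.1 mm and about 5 N is already pressing down. I firm the grip and press slightly to find the stiffness.

Request:
jog_arm(force=60, moves=[{"rot": [0,0,0],"delta_pos": [0,0,0],"jaw": 0.2},{"rot": [0,0,0],"delta_pos": [0,0,0.05],"jaw": 0.2},{"rot": [0,0,0],"delta_pos": [0,0,0.05],"jaw": 0.2}])

```text
time_s: 5.52
eef_pos: [0.4827, -0.1056, 0.1076]
tcp_rot: [0.001, 0.036, 0.999, -0.0]
force: [-1.5, 0.3, 11.1]
finger_gap: 0.049
```

Pressing with 11 N. Turning back (anticlockwise is -z of the tool).

Request:
jog_arm(moves=[{"rot": [0,0,-4],"delta_pos": [0,0,0],"jaw": 0.2},{"rot": [0,0,-8],"delta_pos": [0,0,0],"jaw": 0.2},{"rot": [0,0,-12],"delta_pos": [0,0,0],"jaw": 0.2},{"rot": [0,0,-16],"delta_pos": [0,0,0],"jaw": 0.2},{"rot": [0,0,-20],"delta_pos": [0,0,0],"jaw": 0.2}])

```text
time_s: 6.15
eef_pos: [0.4832, -0.1058, 0.1077]
tcp_rot: [0.002, -0.139, 0.99, -0.0]
force: [-0.9, 0.6, 10.3]
finger_gap: 0.0494
```

Run:
```python
from h import *
s=env.state(); print(s['force'],s['torque'],s['eef_pos'],s['qpos'][5],s['finger_gap'])
```

```text
[-0.86071251  0.62761406 10.28665253] [ 0.1733027   0.22259305 -0.09710075] [ 0.4831943 -0.1057721  0.107664 ] -0.4949304106410663 0.049443144664382564
```

Request:
jog_arm(moves=[{"rot": [0,0,-4],"delta_pos": [0,0,0],"jaw": 0.2},{"rot": [0,0,-8],"delta_pos": [0,0,0],"jaw": 0.2},{"rot": [0,0,-12],"delta_pos": [0,0,0],"jaw": 0.2},{"rot": [0,0,-15],"delta_pos": [0,0,0],"jaw": 0.2}])

```text
time_s: 6.65
eef_pos: [0.4831, -0.1056, 0.1081]
tcp_rot: [0.002, -0.267, 0.964, -0.001]
force: [-2.6, 2.4, 15.0]
finger_gap: 0.0495
```

Run:
```python
from h import *
s=env.state(); print(s['force'],s['torque'],s['eef_pos'],s['qpos'][5],s['finger_gap'])
```

```text
[-2.61787764  2.39335292 15.00782526] [ 0.44850271  0.56084074 -0.26054141] [ 0.48308715 -0.10556788  0.10805153] -0.7560552204544039 0.04954908887733028
```

It has started up the rise (+0.4 mm, 15 N). I ease off slightly and go on.

Request:
jog_arm(moves=[{"rot": [0,0,-4],"delta_pos": [0,0,-0.03],"jaw": 0.2},{"rot": [0,0,-8],"delta_pos": [0,0,-0.03],"jaw": 0.2},{"rot": [0,0,-12],"delta_pos": [0,0,-0.03],"jaw": 0.2}])

```text
time_s: 7.02
eef_pos: [0.4838, -0.104, 0.1081]
tcp_rot: [0.003, -0.367, 0.93, 0.001]
force: [0.7, 8.2, 10.4]
finger_gap: 0.0495
```

Run:
```python
from h import *
s=env.state(); print(s['force'],s['torque'],s['eef_pos'],s['qpos'][5],s['finger_gap'])
```

```text
[ 0.69158845  8.15411638 10.38048713] [ 1.82875408 -0.05705707 -0.14441722] [ 0.483812   -0.10400979  0.10808587] -0.9661495044373999 0.04951020855004528
```

Request:
jog_arm(moves=[{"rot": [0,0,0],"delta_pos": [0,0,0],"jaw": 0.2},{"rot": [0,0,0],"delta_pos": [0,0,0],"jaw": 0.2}])

```text
time_s: 7.28
eef_pos: [0.4837, -0.104, 0.1081]
tcp_rot: [0.003, -0.366, 0.931, 0.001]
force: [0.8, 5.6, 10.8]
finger_gap: 0.0496
```

Run:
```python
from h import *
s=env.state(); print(s['force'],s['torque'],s['eef_pos'],s['qpos'][5],s['finger_gap'])
s,c=grab('side'); a=cv2.cvtColor(c['pixels'],cv2.COLOR_RGB2BGR)[190:280,230:350]
s,c=grab('wrist'); b=cv2.cvtColor(c['pixels'],cv2.COLOR_RGB2BGR)[130:400,130:430]
cv2.imwrite('pics/f3.png',np.hstack([cv2.resize(a,(480,360),interpolation=2),cv2.resize(b,(320,360))]))
```

```text
[ 0.83832227  5.59817302 10.77644296] [ 1.52954268 -0.16962981 -0.08442914] [ 0.48374292 -0.1040207   0.10805828] -0.9639206066376969 0.049643936047040566
```

View pics/f3.png

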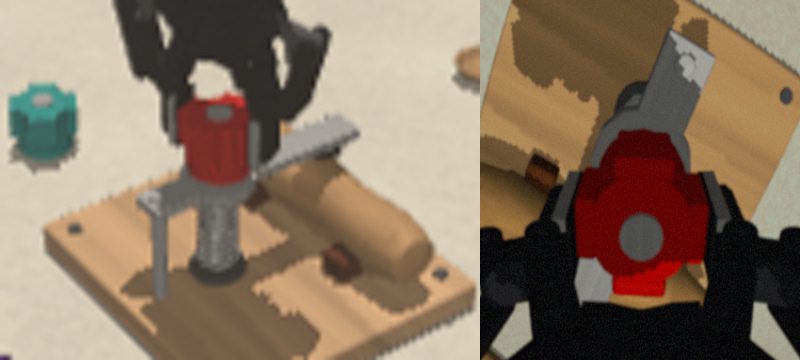

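The crops show the knob centred between the fingers (wrist crop hub at (641,237)), with nothing else touched. The side force of 5.6 N is from slight eccentricity. I shift about 1 mm towards +y and continue back.

Request:
jog_arm(moves=[{"rot": [0,0,0],"delta_pos": [-0.07,0.07,0],"jaw": 0.2},{"rot": [0,0,-4],"delta_pos": [-0.07,0.07,0],"jaw": 0.2},{"rot": [0,0,-8],"delta_pos": [-0.07,0.07,0],"jaw": 0.2}])

```text
time_s: 7.75
eef_pos: [0.4823, -0.1045, 0.1069]
tcp_rot: [0.001, -0.431, 0.902, -0.0]
force: [-0.2, 0.3, -1.2]
finger_gap: 0.0495
```

```bash
cat > st.py <<'E'
from h import *
s=env.state(); print(s['force'],s['torque'],s['eef_pos'],s['qpos'][5],s['finger_gap'])
q=s['tcp_rot']; M=R.from_quat([q[1],q[2],q[3],q[0]]).as_matrix(); print('tool force',M.T@s['force'],'y yaw',np.degrees(np.arctan2(M[1,1],M[0,1])))
E
python3 st.py
```

```text
[-0.18725461  0.31432019 -1.20324384] [ 0.02332392 -0.02186498 -0.01396626] [ 0.48229778 -0.10449883  0.10694984] -1.1040477394869281 0.049460022018508326
tool force [-0.12554297  0.34509835  1.20283136] y yaw 141.02817802567182
```

The force vanished and the knob dropped about 1 mm, so the lugs are at the thread starts (about 55° back). Pressing down into the thread.

Request:
jog_arm(moves=[{"rot": [0,0,0],"delta_pos": [0,0,0.15],"jaw": 0.2},{"rot": [0,0,0],"delta_pos": [0,0,0.3],"jaw": 0.2},{"rot": [0,0,0],"delta_pos": [0,0,0.4],"jaw": 0.2}])

```text
time_s: 8.12
eef_pos: [0.4816, -0.1047, 0.1022]
tcp_rot: [0.0, -0.429, 0.903, -0.0]
force: [-0.4, -0.7, 3.9]
finger_gap: 0.0494
```

```bash
python3 st.py
```

```text
[-0.39894645 -0.69865424  3.90153548] [ 0.00026664  0.16028194 -0.00990708] [ 0.4816201  -0.10465331  0.10224648] -1.1011686026856884 0.04944423529109195
tool force [ 0.7935022  -0.13267374 -3.90153906] y yaw 140.83493558024443
```

Request:
jog_arm(moves=[{"rot": [0,0,0],"delta_pos": [0,0,0.1],"jaw": 0.2},{"rot": [0,0,0],"delta_pos": [0,0,0.2],"jaw": 0.2},{"rot": [0,0,0],"delta_pos": [0,0,0.25],"jaw": 0.2}])

```text
time_s: 8.5
eef_pos: [0.4817, -0.1047, 0.1002]
tcp_rot: [0.0, -0.429, 0.903, -0.0]
force: [-2.8, -0.3, 12.0]
finger_gap: 0.0494
```

```bash
python3 st.py
```

```text
[-2.81484971 -0.26634764 12.00267227] [ 0.06408559  0.63706845 -0.01280142] [ 0.48165415 -0.1046661   0.10017186] -1.101667245615342 0.049357773069907226
tool force [  1.98258761   2.01016211 -12.0036268 ] y yaw 140.86674141360666
```

It dropped 7.4 mm in total and seated at 12 N, which is the click. Now forwards (clockwise, +z), following the pitch of 0.067 mm/° while pressing.

Request:
jog_arm(moves=[{"rot": [0,0,4],"delta_pos": [0,0,0.03],"jaw": 0.2},{"rot": [0,0,8],"delta_pos": [0,0,0.05],"jaw": 0.2},{"rot": [0,0,12],"delta_pos": [0,0,0.08],"jaw": 0.2},{"rot": [0,0,16],"delta_pos": [0,0,0.11],"jaw": 0.2}])

```text
time_s: 9.0
eef_pos: [0.4826, -0.1046, 0.0993]
tcp_rot: [0.001, -0.299, 0.954, -0.0]
force: [-0.2, -1.2, 8.4]
finger_gap: 0.0493
```

```bash
python3 st.py
```

```text
[-0.20522547 -1.18338051  8.44447168] [0.08722037 0.05893674 0.13626233] [ 0.48257782 -0.10463795  0.0993099 ] -0.8202663354129178 0.049321903590010076
tool force [ 0.82927525 -0.86611939 -8.44474681] y yaw 124.75092084043965
```

Request:
jog_arm(moves=[{"rot": [0,0,5],"delta_pos": [0,0,0.05],"jaw": 0.2},{"rot": [0,0,10],"delta_pos": [0,0,0.09],"jaw": 0.2},{"rot": [0,0,15],"delta_pos": [0,0,0.12],"jaw": 0.2},{"rot": [0,0,20],"delta_pos": [0,0,0.15],"jaw": 0.2},{"rot": [0,0,24],"delta_pos": [0,0,0.18],"jaw": 0.2}])

```text
time_s: 9.62
eef_pos: [0.483, -0.1046, 0.0978]
tcp_rot: [0.001, -0.094, 0.996, -0.0]
force: [-0.7, 0.2, 9.0]
finger_gap: 0.0495
```

```bash
python3 st.py
```

```text
[-0.68549044  0.23384517  9.00414218] [ 0.17541238 -0.01660718  0.09822381] [ 0.48295122 -0.10456082  0.09775941] -0.40134534328601545 0.04948087461472759
tool force [ 0.6051144   0.35309233 -9.00601574] y yaw 100.75603860003048
```

Request:
jog_arm(moves=[{"rot": [0,0,5],"delta_pos": [0,0,0.03],"jaw": 0.2},{"rot": [0,0,10],"delta_pos": [0,0,0.07],"jaw": 0.2},{"rot": [0,0,15],"delta_pos": [0,0,0.1],"jaw": 0.2},{"rot": [0,0,20],"delta_pos": [0,0,0.13],"jaw": 0.2},{"rot": [0,0,25],"delta_pos": [0,0,0.17],"jaw": 0.2}])

```text
time_s: 10.25
eef_pos: [0.4832, -0.1047, 0.0963]
tcp_rot: [0.002, 0.124, 0.992, -0.0]
force: [-0.6, 0.3, 11.3]
finger_gap: 0.0495
```

Request:
jog_arm(moves=[{"rot": [0,0,5],"delta_pos": [0,0,0.03],"jaw": 0.2},{"rot": [0,0,10],"delta_pos": [0,0,0.07],"jaw": 0.2},{"rot": [0,0,15],"delta_pos": [0,0,0.1],"jaw": 0.2},{"rot": [0,0,20],"delta_pos": [0,0,0.13],"jaw": 0.2}])

```text
time_s: 10.75
eef_pos: [0.4833, -0.1051, 0.0951]
tcp_rot: [0.002, 0.295, 0.956, -0.0]
force: [-0.1, -0.8, 10.3]
finger_gap: 0.0494
```

```bash
python3 st.py
```

```text
[-0.14882632 -0.81250583 10.27375982] [-0.2528786   0.06279225  0.12963614] [ 0.48332665 -0.10512836  0.09506422] 0.38445241633820154 0.0493540037829917
tool force [ -0.37138083  -0.74609429 -10.27316288] y yaw 55.721180285865344
```

Request:
jog_arm(moves=[{"rot": [0,0,5],"delta_pos": [0,0,0.03],"jaw": 0.2},{"rot": [0,0,10],"delta_pos": [0,0,0.07],"jaw": 0.2},{"rot": [0,0,15],"delta_pos": [0,0,0.1],"jaw": 0.2},{"rot": [0,0,20],"delta_pos": [0,0,0.13],"jaw": 0.2}])

```text
time_s: 11.25
eef_pos: [0.4836, -0.1058, 0.0943]
tcp_rot: [0.002, 0.456, 0.89, -0.0]
force: [-1.2, -3.5, 15.1]
finger_gap: 0.0496
```

```bash
python3 st.py
```

```text
[-1.20576496 -3.51011282 15.08910398] [-0.69208734  0.44909254  0.2661967 ] [ 0.48356478 -0.10581579  0.09427905] 0.7333557189202625 0.049563194506479225
tool force [ -2.21576183  -3.00537849 -15.08356456] y yaw 35.71422674082534
```

Request:
jog_arm(moves=[{"rot": [0,0,4],"delta_pos": [0,0,0],"jaw": 0.2},{"rot": [0,0,8],"delta_pos": [0,0,0.02],"jaw": 0.2}])

```text
time_s: 11.5
eef_pos: [0.4836, -0.1063, 0.0943]
tcp_rot: [0.003, 0.517, 0.856, -0.001]
force: [-3.1, -5.0, 16.9]
finger_gap: 0.0495
```

```bash
python3 st.py
python3 - <<'E'
from h import *
s,c=grab('side','side4.png'); a=cv2.cvtColor(c['pixels'],cv2.COLOR_RGB2BGR)[190:280,230:350]
s,c=grab('wrist'); b=cv2.cvtColor(c['pixels'],cv2.COLOR_RGB2BGR)[130:400,130:430]
cv2.imwrite('pics/f4.png',np.hstack([cv2.resize(a,(480,360),interpolation=2),cv2.resize(b,(320,360))]))
E
```

```text
[-3.09456842 -4.95147165 16.881393  ] [-0.9641662   0.55611494  0.33076833] [ 0.48357439 -0.10626086  0.09427543] 0.8722089436113858 0.04949799350592447
tool force [ -3.03073007  -5.01524121 -16.87414845] y yaw 27.745933211626753
```

View pics/f4.png

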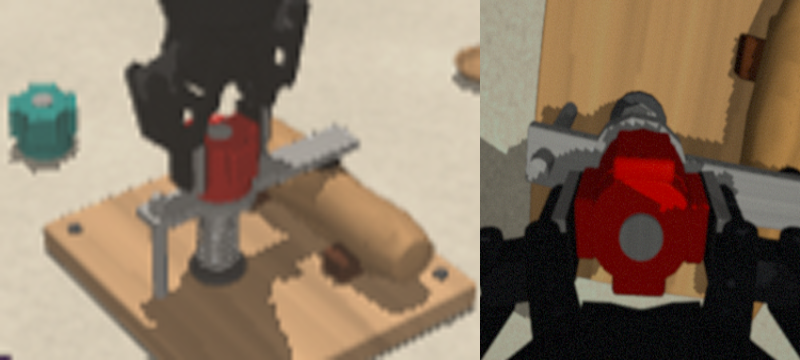

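The crops show the knob well down, the pad on the last, and the fingers clear of the bar. z has stopped falling, so the pad is bearing and the lash is taken up. I ease the downward press and tighten in small steps.

Request:
jog_arm(moves=[{"rot": [0,0,0],"delta_pos": [0,0,-0.1],"jaw": 0.2},{"rot": [0,0,4],"delta_pos": [0,0,-0.1],"jaw": 0.2},{"rot": [0,0,4],"delta_pos": [0,0,-0.1],"jaw": 0.2}])

```text
time_s: 11.98
eef_pos: [0.4831, -0.1066, 0.0943]
tcp_rot: [0.002, 0.546, 0.838, -0.001]
force: [0.0, -6.4, 8.0]
finger_gap: 0.0495
```

```bash
python3 st.py
```

```text
[ 2.16341312e-03 -6.42210073e+00  7.97342252e+00] [-1.30629682 -0.09381081 -0.12673919] [ 0.48312074 -0.10661203  0.09432156] 0.940936249238159 0.0494902023767537
tool force [-5.91902259 -2.58191545 -7.94466697] y yaw 23.787529675371694
```

Request:
jog_arm(moves=[{"rot": [0,0,0],"delta_pos": [-0.06,-0.03,0],"jaw": 0.2},{"rot": [0,0,0],"delta_pos": [-0.06,-0.03,0],"jaw": 0.2}])

```text
time_s: 12.22
eef_pos: [0.4831, -0.1066, 0.0943]
tcp_rot: [0.002, 0.546, 0.838, -0.0]
force: [0.5, -3.5, 8.2]
finger_gap: 0.0497
```

```bash
python3 st.py
```

```text
[ 0.45846469 -3.54444604  8.24041857] [-0.84369735 -0.05729363 -0.1234691 ] [ 0.48307574 -0.10662431  0.09429961] 0.9392685136708147 0.04966690037220561
tool force [-3.45877182 -0.99994686 -8.22889966] y yaw 23.820531660067733
```

Request:
jog_arm(moves=[{"rot": [0,0,3],"delta_pos": [-0.05,0,-0.03],"jaw": 0.2},{"rot": [0,0,6],"delta_pos": [-0.05,0,-0.03],"jaw": 0.2}])

```text
time_s: 12.48
eef_pos: [0.4826, -0.1072, 0.0943]
tcp_rot: [0.002, 0.589, 0.808, -0.001]
force: [-1.0, -5.1, 6.9]
finger_gap: 0.0496
```

```bash
python3 st.py
```

```text
[-0.99037396 -5.109351    6.94748122] [-1.06849796  0.18526285  0.56390091] [ 0.48264754 -0.10716982  0.09427148] 1.043440045817241 0.04962088365780932
tool force [-4.58734634 -2.50213059 -6.93176742] y yaw 17.80922948844919
```

Request:
jog_arm(moves=[{"rot": [0,0,0],"delta_pos": [-0.04,-0.02,0],"jaw": 0.2},{"rot": [0,0,0],"delta_pos": [-0.04,-0.02,0],"jaw": 0.2}])

```text
time_s: 12.72
eef_pos: [0.4826, -0.1072, 0.0943]
tcp_rot: [0.001, 0.589, 0.808, -0.0]
force: [-0.4, -3.0, 7.5]
finger_gap: 0.0494
```

```bash
python3 st.py
python3 - <<'E'
from h import *
s,c=grab('side','side5.png'); a=cv2.cvtColor(c['pixels'],cv2.COLOR_RGB2BGR)[200:260,260:340]
b=cv2.imread('pics/side0.png')[200:260,260:340]
s,c=grab('wrist'); w=cv2.cvtColor(c['pixels'],cv2.COLOR_RGB2BGR)[160:340,180:380]
cv2.imwrite('pics/f5.png',np.hstack([np.vstack([cv2.resize(q,(400,300),interpolation=2) for q in (b,a)]),cv2.resize(w,(400,600))]))
E
```

```text
[-0.40468329 -3.04595596  7.52007655] [-0.70559769  0.11025574  0.0211717 ] [ 0.48261359 -0.10717982  0.09426911] 1.0418473382033517 0.049426394079102744
tool force [-2.79547201 -1.31137358 -7.51390732] y yaw 17.854864286818206
```

View pics/f5.png

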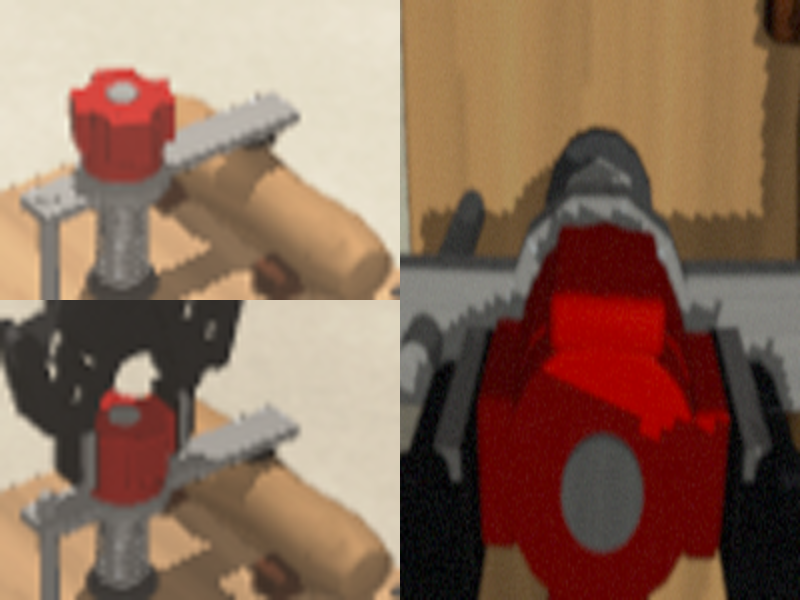

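The bar ring is visibly lower: the ring row in the crop went from 183 to 200, about 3.4 px or 9–10 mm. The knob is square in the jaws. One more small tightening step tests for firmness.

Request:
jog_arm(moves=[{"rot": [0,0,4],"delta_pos": [-0.03,0,-0.03],"jaw": 0.2}])

```text
time_s: 12.95
eef_pos: [0.4823, -0.1074, 0.0943]
tcp_rot: [0.001, 0.617, 0.787, -0.001]
force: [-0.7, -2.9, 2.6]
finger_gap: 0.0497
```

```bash
python3 st.py
```

```text
[-0.68840681 -2.94498496  2.63985611] [-0.68129924  0.08026695  0.86565969] [ 0.48231189 -0.1073544   0.0942563 ] 1.1115059330749888 0.04965863817574023
tool force [-2.70102938 -1.37171291 -2.63410793] y yaw 13.840349419581916
```

Request:
jog_arm(moves=[{"rot": [0,0,0],"delta_pos": [0,0,0],"jaw": 0.2}])

```text
time_s: 13.08
eef_pos: [0.4823, -0.1073, 0.0943]
tcp_rot: [0.001, 0.616, 0.787, -0.001]
force: [-0.6, -3.5, 5.3]
finger_gap: 0.0492
```

```bash
python3 st.py
```

```text
[-0.56536202 -3.54267703  5.27066391] [-0.7712302   0.13518205  0.03593341] [ 0.48233776 -0.10733499  0.09425854] 1.1108288055011317 0.04920671680827309
tool force [-3.3157091  -1.39597089 -5.26378488] y yaw 13.878690699159215
```

Torque jumped to 0.87 Nm with no further descent, so the bar is hard down. I stop tightening, release and retreat.

Request:
jog_arm(moves=[{"rot": [0,0,0],"delta_pos": [0,0,-0.05],"jaw": 0.2},{"rot": [0,0,0],"delta_pos": [0,0,-0.05],"jaw": -1},{"rot": [0,0,0],"delta_pos": [0,0,-0.05],"jaw": -1},{"rot": [0,0,0],"delta_pos": [0,0,-0.05],"jaw": -1},{"rot": [0,0,0],"delta_pos": [0,0,-0.05],"jaw": -1}])

```text
time_s: 13.7
eef_pos: [0.4816, -0.1062, 0.0942]
tcp_rot: [-0.0, 0.616, 0.787, 0.0]
force: [0.3, 0.6, 0.6]
finger_gap: 0.0853
```

Request:
jog_arm(moves=[{"rot": [0,0,0],"delta_pos": [0,0,-3],"jaw": -1},{"rot": [0,0,0],"delta_pos": [0,0,-7],"jaw": -1},{"rot": [0,0,0],"delta_pos": [0,0,-12],"jaw": -1},{"rot": [0,0,0],"delta_pos": [0,0,-17],"jaw": -1},{"rot": [0,0,0],"delta_pos": [0,0,-17],"jaw": -1}])

```text
time_s: 14.32
eef_pos: [0.4842, -0.1069, 0.2685]
tcp_rot: [0.003, 0.616, 0.787, 0.002]
force: [-0.0, 0.3, -0.0]
finger_gap: 0.0853
```

Run:
```python
from k import *
s,c=grab('side'); a=cv2.cvtColor(c['pixels'],cv2.COLOR_RGB2BGR)[200:260,260:340]
rb=[r for r in red(c) if abs(r[1][0]-284)<10][0]
sc,cc=grab('scene'); ra=sorted(red(cc),key=lambda r:r[1][1])[0]; print(ra[:2],rb[:2])
if abs(ra[1][0]-246)<10: print(cross(ray(cc,*ra[1]),ray(c,*rb[1])))
s,c=grab('wrist','w6.png'); p=cap(c); print(s['eef_pos'],s['force'],s['finger_gap'],p,onplane(*ray(c,*p,s),.124))
P=onplane(*ray(c,*p,s),.124); print('yaw',yaw(s,c,P,.124))
w=cv2.cvtColor(c['pixels'],cv2.COLOR_RGB2BGR)[120:320,180:380]
cv2.imwrite('pics/f6.png',np.hstack([np.vstack([cv2.resize(q,(400,300),interpolation=2) for q in (cv2.imread('pics/side0.png')[200:260,260:340],a)]),cv2.resize(w,(400,600))]))
```

```text
([239, 188, 14, 17, 168], [245.6, 196.7]) ([275, 218, 20, 23, 329], [284.5, 229.3])
(array([ 0.48289618, -0.10617275,  0.10754243]), np.float64(0.0005341240115000539))
[ 0.48196272 -0.10639983  0.26448509] [ 0.02388871 -0.44087352 -0.48231346] 0.08551997237531105 (280.6032409667969, 202.80369567871094) [ 0.48123411 -0.10697569  0.124     ]
yaw (np.float64(11.256521327424913), np.float64(0.026741466818818185), np.float64(0.018433246134063778))
```

View pics/f6.png

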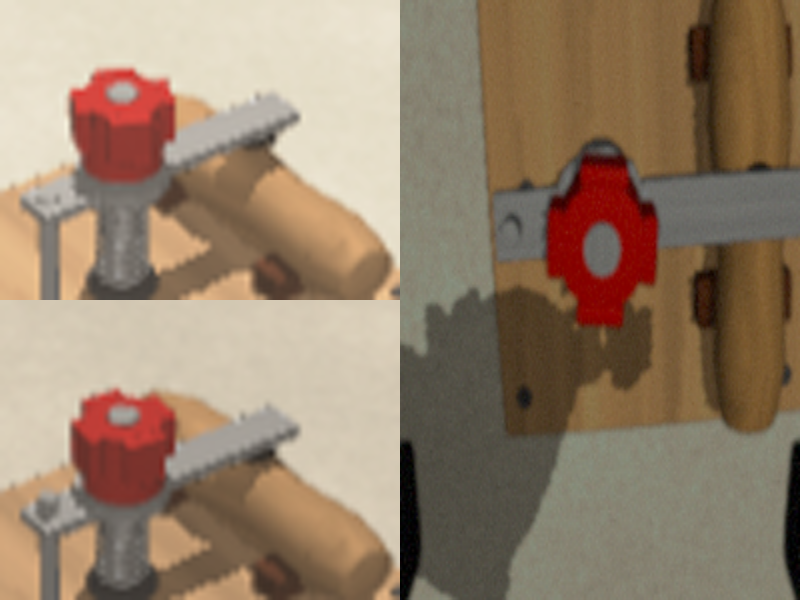

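The final view shows the knob standing free, seated low at side crop (122,445). Its centroid is 13.3 mm lower by triangulation, the same as the tool's travel, and the bar pad is on the last. The gripper is well clear.

```bash
python3 -c "
from h import *
print(env.state()['time_s'], workorder.sign_off())"
```

```text
the job is handed in; nothing more can be done
14.475 None
```

The red knob is screwed down with the clamp bar on the last. I let go, raised the gripper clear and handed the job in at 14.5 s. No verdict was reported.

**What I did:** I gripped the knob where it stood and pressed with about 10–15 N while turning it back. At about 55° the resistance vanished, and it dropped 7.4 mm, seating at 12 N. I kept it pressed and turned it about 127° forwards. For the last 20° or so it sank no further and the torque rose, so I stopped.

**Last checks:**
- **Height:** two camera views put the knob 13.3 mm lower than at the start, matching the tool's own travel. The text implies about 14 mm, so the bar may be anywhere from fully down to about 0.7 mm short. I took the stop in travel as it being hard on the last.
- **Holding:** the knob stayed down after I released it. Its measured angle was 11°, against 14° for the tool at release, within measuring error.
- **Touching nothing:** the wrist force was near zero, and nothing else on the bench was touched.

**Not settled:**
- The tightening torque peaked at 0.87 Nm and fell to near zero each time the turning stopped, so I couldn't measure the clamping force. My rough estimate of the peak load on the stud is close to the 90 N limit, so I can't rule out having passed it.
- Side forces reached about 8 N while turning, because the grip was slightly off centre.

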